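Load the shallots and hold the processor at full speed

ROBOT

A 6-joint arm with a two-finger parallel gripper is mounted at the origin on the work surface. World frame = base frame: x ahead of the robot, y to its left, z up, the work surface at z = 0. Lengths are in m, angles in rad, forces in N, time in s.
With the tool pointing down it reaches from about 0.3 to 0.875 m from the base axis. Payload 6.4 kg.
Tool frame: the origin (TCP) lies at the very end of the fingers, on their centre line; the grasp point (between the pads) lies 19 mm behind it; z points along the fingers, y is the line along which they close (so a half turn about z gives the same grasp; the last joint's range is limited). The gripper opens to 85 mm and grips with 20 to 120 N. Pads are 22 mm wide; open, the fingers measure 114 mm over their backs; the gripper's body (76 mm by 85 mm) begins 54 mm behind the grasp point. The pads swing forward as they close: fully open they stand 13 mm farther back than shut.
Start: joints at [1.095, 0.181, 1.607, -0, 1.354, -0.206], TCP at [0.153, 0.554, 0.231] pointing down, gripper open.
Joint ranges: [-2.99, 2.99], [-0.89, 2.07], [0.3, 2.58], [-1.14, 4.28], [0, 2.63], [-3.12, 3.12]. Speed limits (rad/s): [2.57, 2.57, 3.01, 3.14, 3.14, 3.14].

INTERFACE

Orientations are given as a unit quaternion [w, x, y, z].
In Python, from bench import ctrl gives the robot as it stands.
- The arm moves only by the tool jog_arm, never from a script. Its argument "series" is a list that holds one entry, the list of rows, each a list of 7 numbers: the shift along the tool's x, y, z in mm, then the turn, a rotation vector about the tool's x, y, z in rad, then the finger opening in mm, from 0 to 85.4. In form: [[[tx, ty, tz, rx, ry, rz, gripper], ...]]. A call has exactly 10 rows; each row shifts and turns the commanded pose from where the row before left it, along the tool's axes as they then stand; what a row does not reach is not made up. A row lasts 1/10 s, in which the tool goes at most 50 mm and 8.59 degrees, less where a joint would pass 70% of its speed; a pose out of reach is approached as far as the arm can. A call with a gripper value outside its range is refused whole. The fingers move at their own pace and stop on an object; the grip force is fixed at half the most. Time passes only in rows, so rows that do not move let the fingers close, or fill a call up. It gives the time, the measured TCP pose, the force, the opening and the grip force at its end, in the units of the state.
- ctrl.get_obs(): the state, without advancing time (a new reading comes with each control period).
- ctrl.camera(name): name is "scene" or "top"; returns a dict with "frame" (400x640x3 uint8, blue, green, red), "z_map" (400x640 float32, m along the optical axis (not along the pixel's ray), 0 where there is no reading), "fx", "fy", "cx", "cy" (pixels), "xyz" and "rotation" of the camera in the world. Camera axes: x right, y down, z forward; pixel columns grow to the right and rows downward; lengths in m; the calibration is good to about 2 mm. A picture is of the moment at which its call begins.
- ctrl.hand_in(): hands the job in; it is judged then, once.
The state is a dict: "time_s": time; "q": joint angles; "dq": joint speeds; "joint_efforts": joint torques, N m; "eef_pos": TCP position; "eef_rot": TCP orientation; "wrist_force": force on the tool from outside, world axes, zero at the start; "torque": the same for the moment, N m; "opening": opening from 0.0 (shut) to 1.0 (fully open); "grasp_force": force on a finger pad.
Only numpy, scipy, OpenCV 4.12 (cv2) and the standard library are available. Lean on these libraries where they do the work, as an engineer would, in place of code of your own. Each camera call takes 0.05 s, during which the arm holds its last target. There are 200 camera calls.

TASK

Take the stoneware dish by its handle and tip it over the food processor's hopper so that all three shallots go down into the bowl, then level the dish and set it gently back on the shelf, upright, and let go of it. Then turn the processor's dial clockwise past its first two clicks to the third step (the orange dot) and hold it there against its spring: finish still holding the dial at the third step. Leave everything else on the shelf where it is.

Things in the scene. Friction and masses are not known exactly. Their poses are not given: they have to be found in the camera images.
- dish: Brown stoneware dish, 0.19-0.31 kg: shallow cone, foot 60 mm, rim 114 mm across, 30 mm high, wall 5, bottom 6 mm. Origin: centre of underside, z up. Straight handle along +y: bar 16 mm wide (x), 14 mm high, centre line 23 mm above the underside, free from 57 to 132 mm from the centre. Three loose shallots in it roll out over the lowest rim once it is tipped beyond about 50 degrees.
- shallot1: One of three peeled shallots, purplish pink, rolls like a 28 mm ball, 16 g. Origin: its centre.
- shallot2: One of three peeled shallots, purplish pink, rolls like a 28 mm ball, 16 g. Origin: its centre.
- shallot3: One of three peeled shallots, purplish pink, rolls like a 28 mm ball, 16 g. Origin: its centre.
- processor: Compact food processor, fixed. Origin: centre of its underside on the shelf; z up. Base 190 (x) by 335 mm (y), 38 high. Sage-green motor block 170 by 150 mm, top 150 mm up, on the -y half, carries the dial; clear bowl and lid with the pale flared feed hopper on the +y half. The bowl's grey handle sticks out to 107 mm on the -x side.
- hopper (a point): Centre of the feed hopper's round open mouth, level with its upper edge, 196 mm above the shelf. The mouth is about 120 mm across inside and narrows within 42 mm to a chute 74 mm across that opens into the bowl below.
- bowl (a point): Centre of the inner floor of the processor's bowl (135 to 145 mm across inside), 44 mm above the shelf, straight below the hopper. A shallot lying in the bowl has its centre 14 to 45 mm above it.
- dial (a joint): Angle of the processor's dial, rad: 0 = off, as at the start; grows as it is turned clockwise seen from above. Clicks at 0.40 (first step), 0.80 (second), 1.20 (third, orange dot); hard stop at 1.30. A spring turns it back to 0 from any step when let go. Turning takes at most about 0.23 N m, holding it at the third step 0.1 to 0.2 N m.
- dial_grip (a point): Point on the dial's upright axis, in the upper part of its black grip bar, 181 mm above the shelf; turns with the dial. The bar is 46 mm long along this frame's x, 13 mm wide along y and reaches 10 mm above this point; the 52 mm round skirt it stands on begins 22 mm below it; an orange line marks its -x half. z is up.
- fondue_pot: Black enamel fondue pot, 188 mm across, 85 mm high, with a handle along its +y to 200 mm from the centre. Origin: centre of its underside. Bystander.
- burner: Chrome spirit burner with its chrome cap on, 90 mm across, 78 mm high. Origin: centre of its underside. Bystander.
- gherkin_jar: Green glass jar with a lid, 72 mm across, 105 mm high. Origin: centre of its underside. Bystander.
- pepper_mill: Dark wooden pepper mill, 56 mm across, 137 mm high. Origin: centre of its underside. Bystander.
- kirsch: Clear bottle with a red cap, 68 mm across, 230 mm high. Origin: centre of its underside. Bystander.
- pusher: Pale plastic pusher of the processor standing on end, 58 mm across (72 mm at its top rim), 112 mm high. Origin: centre of its underside. Not needed here. Bystander.
- fork_a: Fondue fork lying on the shelf, wooden handle with a blue tip, 275 mm long along its x. Origin: under its middle. Bystander.
- fork_b: A second fondue fork, like fork_a. Bystander.

How it is judged:
On the way, in this order (a step that is already met when the one before it is completed fails the run):
1. the dish is tipped over the hopper (angle between dish's own z axis and vertical above 0.6 rad and horizontal distance between dish and hopper below 0.14 m and height (world z) of dish above 0.18 m).
2. all three shallots are down in the bowl (horizontal distance between each of shallot1, shallot2, shallot3 and bowl below 0.07 m and z of shallot1 in the frame of bowl between 0 and 0.065 m and z of shallot2 in the frame of bowl between 0 and 0.065 m and z of shallot3 in the frame of bowl between 0 and 0.065 m), for 0.2 s.
3. the dish stands level on the shelf again, let go (angle between dish's own z axis and vertical below 0.1 rad and height (world z) of dish below 0.006 m and contact force between the fingers and dish below 0.05 N), for 0.2 s.
4. the dial is held at the third step by the fingers (value of joint dial above 1.08 rad and velocity of joint dial between -0.3 and 0.3 rad/s and contact force between the fingers and processor above 1 N), for 0.5 s.
At the end, for the whole second after the job is handed in: The fingers hold the dial at the third step (joint above 1.08 rad, still, at least 1 N of finger contact) through the last second, all three shallots lie in the processor's bowl, and the dish stands upright on the shelf (tilt under 0.10 rad, underside within 6 mm of the shelf), not touched (all of step 2 and all of step 3 and all of step 4); the arm keeps its last pose, push and grip.
It fails at once if the dish is dropped or thrown (moves faster than 0.6 m/s with no finger on it) (linear speed of dish above 0.6 m/s and contact force between the fingers and dish below 0.01 N).
It fails at once if another thing on the shelf is pushed more than 30 mm from its place (distance of any of fondue_pot, burner, gherkin_jar, pepper_mill, kirsch, pusher, fork_a, fork_b from where it was at the start of the episode above 0.03 m).
It fails at once if another thing on the shelf is knocked over (angle between any of fondue_pot, burner, gherkin_jar, pepper_mill, kirsch, pusher, fork_a, fork_b's own z axis and vertical above 0.35 rad).
It also fails if it takes over 72 s, if anything falls off the work surface, if the arm or the gripper's body presses on something with over 40 N, if the wrist force passes 120 N, or if a joint passes its speed limit or range.

## Working session

There is one attempt and no reset: what is moved stays moved. The work goes in short steps, Python scripts to look and compute and a tool call to move; the robot and the scene stay as the last step left them, time stands still between calls to the robot, and variables do not carry over. Pictures are saved under pics/ and viewed, at most 10 in all, crops included, and the job is handed in when it is done.

Besides the shell and the picture viewer there is one more tool, called after "Request:" as name(argument=value, ...), one argument or row to a line, values as JSON. jog_arm: Moves the arm, as the interface text tells. Its arguments: {"type":"object","properties":{"series":{"type":"array"}},"required":["series"]}

```bash
mkdir -p pics; ls; python3 - <<'E'
from bench import ctrl
import cv2,numpy as np
o=ctrl.get_obs();print(o)
for n in("scene","top"):
    c=ctrl.camera(n);cv2.imwrite(f"pics/{n}0.png",c["frame"]);np.savez(f"{n}0.npz",**c)
    print(n,c["fx"],c["fy"],c["cx"],c["cy"],c["xyz"],np.round(c["rotation"],4).tolist(),(c["z_map"]>0).mean())
E
```

```text
pics
{'time_s': 0.0, 'q': array([ 1.09471735e+00,  1.81579057e-01,  1.60798965e+00, -1.59021962e-05,
        1.35377530e+00, -2.06279083e-01]), 'dq': array([ 0.00151104,  0.00143382, -0.00023752, -0.00090285,  0.00066009,
        0.00043864]), 'joint_efforts': array([-9.01214589e-04, -4.44873083e+01, -3.51337767e+01, -1.93564829e-04,
        9.17061581e-03,  8.04082561e-05]), 'eef_pos': array([0.15298336, 0.55371534, 0.23037163]), 'eef_rot': array([-2.85684536e-04,  1.34489410e-01,  9.90914644e-01, -8.27801350e-04]), 'wrist_force': array([0.21037278, 0.30156003, 0.26384868]), 'torque': array([0.0141117 , 0.01200836, 0.00922875]), 'grasp_force': 0.0, 'opening': 0.9986193345474608}
scene 481.4930152700641 481.4930152700641 309.43470178574864 202.99243264653072 [ 1.25128071 -0.03476423  1.26309475] [-0.1653, 0.6181, 0.7408, -0.2046] 0.996078125
top 470.89166304152695 470.89166304152695 322.31956522001246 204.26820162976372 [ 0.41184023 -0.16129397  1.34515202] [0.0505, -0.699, 0.7121, -0.0417] 0.99605078125
```

View pics/scene0.png

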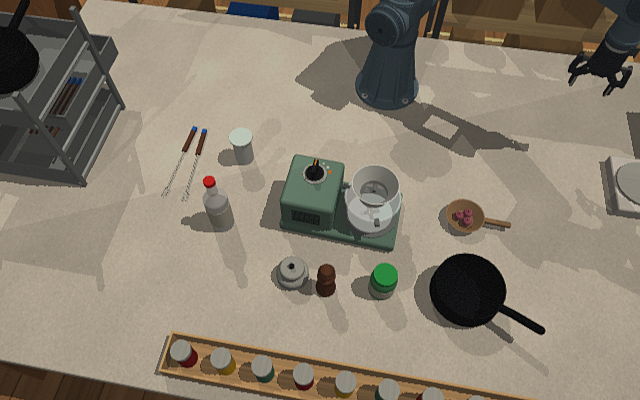

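View pics/top0.png

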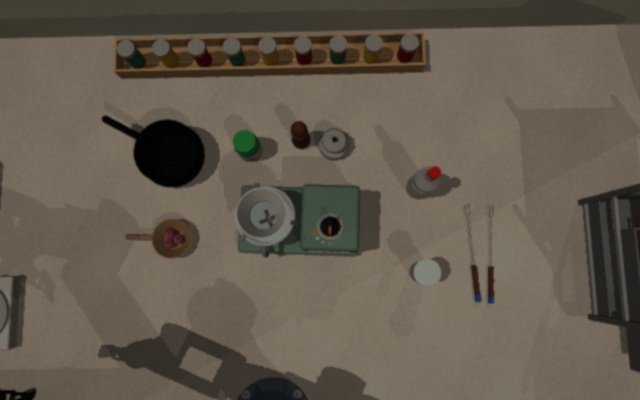

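Scene view: dish at about (465,217) with its handle to (510,225), hopper (376,187), dial (315,172). Top view: dish (172,238) with handle end (127,237), hopper (265,216), dial (330,227) with its orange line.

```bash
cat >h.py <<'E'
import numpy as np,cv2
from scipy.spatial.transform import Rotation as R
def rot(q): return R.from_quat(q,scalar_first=True)
def rays(c,uv):
    uv=np.atleast_2d(uv).astype(float)
    d=np.c_[(uv[:,0]-c["cx"])/c["fx"],(uv[:,1]-c["cy"])/c["fy"],np.ones(len(uv))]
    return rot(c["rotation"]).apply(d)
def plane(c,uv,z):
    d=rays(c,uv); return c["xyz"]+d*((z-c["xyz"][2])/d[:,2])[:,None]
def cloud(c):
    v,u=np.mgrid[:400,:640]; 
    return (c["xyz"]+rays(c,np.c_[u.ravel(),v.ravel()])*c["z_map"].reshape(-1,1)).reshape(400,640,3)
def tri(c1,p1,c2,p2):
    a,b=rays(c1,p1)[0],rays(c2,p2)[0]
    s=np.linalg.lstsq(np.c_[a,-b],c2["xyz"]-c1["xyz"],rcond=None)[0]
    P,Q=c1["xyz"]+a*s[0],c2["xyz"]+b*s[1]; return (P+Q)/2,np.linalg.norm(P-Q)
E
python3 - <<'E'
from h import *
cs={n:dict(np.load(f"{n}0.npz")) for n in("scene","top")}
roi={"scene":((430,190,520,245),(340,155,412,245),(300,155,330,187)),"top":((115,215,200,262),(230,180,300,255),(312,208,348,248))}
for n,c in cs.items():
    P=cloud(c);hsv=cv2.cvtColor(c["frame"],cv2.COLOR_BGR2HSV)
    x0,y0,x1,y1=roi[n][0];p=P[y0:y1,x0:x1].reshape(-1,3)
    sh=p[np.abs(p[:,2])<.004];print(n,"shelf z",np.median(sh[:,2]))
    d=p[(p[:,2]>.022)&(p[:,2]<.06)];
    ctr=np.median(d,0)
    # rim: highest wall ring
    r=p[(p[:,2]>.024)&(p[:,2]<.036)]
    print(" pts>22mm",len(d),d.min(0),d.max(0))
    x0,y0,x1,y1=roi[n][1];p=P[y0:y1,x0:x1].reshape(-1,3)
    r=p[(p[:,2]>.188)&(p[:,2]<.205)]
    A=np.c_[2*r[:,:2],np.ones(len(r))];s=np.linalg.lstsq(A,(r[:,:2]**2).sum(1),rcond=None)[0]
    print(" hopper rim",len(r),s[:2],"R",np.sqrt(s[2]+s[0]**2+s[1]**2),"z",np.percentile(r[:,2],[50,95]))
    x0,y0,x1,y1=roi[n][2];p=P[y0:y1,x0:x1].reshape(-1,3)
    r=p[(p[:,2]>.178)&(p[:,2]<.2)];m=r.mean(0);w,v=np.linalg.eigh(np.cov(r[:,:2].T))
    print(" dial bar",len(r),m,"z95",np.percentile(r[:,2],95),"axis",np.degrees(np.arctan2(v[1,1],v[0,1])),"sd",np.sqrt(w), (r[:,:2]-m[:2]).min(0))
    f=c["frame"][y0:y1,x0:x1].astype(int);o=(f[...,2]>120)&(f[...,0]<80)&(f[...,2]-f[...,1]>40)
    print(" orange",P[y0:y1,x0:x1][o].round(3).tolist()[:25])
    t=(P[...,2]>.14)&(P[...,2]<.156);ys,xs=np.nonzero(t&(hsv[...,1]>40)&(hsv[...,0]>40)&(hsv[...,0]<90));q=P[ys,xs];q=q[(abs(q[:,1]+.18)<.3)]
    if len(q):
        box=cv2.minAreaRect((q[:,:2]*1000).astype(np.float32));print(" motor top",len(q),box)
    im=cv2.resize(np.hstack([c["frame"][roi[n][0][1]:roi[n][0][3],roi[n][0][0]:roi[n][0][2]]]),None,fx=5,fy=5)
    # dish handle/brown
    x0,y0,x1,y1=roi[n][0];hs=hsv[y0:y1,x0:x1];m=(hs[...,1]>85).astype(np.uint8)
    k,l,st,ce=cv2.connectedComponentsWithStats(m);i=1+np.argmax(st[1:,4]);ys,xs=np.nonzero(l==i)
    cv2.imwrite(f"pics/m_{n}.png",cv2.resize(np.hstack([c["frame"][y0:y1,x0:x1],cv2.merge([255*(l==i).astype(np.uint8)]*3)]),None,fx=4,fy=4,interpolation=0))
E
python3 -c "
import cv2,numpy as np
a=cv2.imread('pics/m_scene.png');b=cv2.imread('pics/m_top.png');w=max(a.shape[1],b.shape[1])
p=lambda i:cv2.copyMakeBorder(i,0,0,0,w-i.shape[1],0);o=np.vstack([p(a),p(b)]);print(o.shape);cv2.imwrite('pics/m.png',o)"
```

```text
scene shelf z 0.0008658407127127843
 pts>22mm 738 [0.44115395 0.22239671 0.02201842] [0.55405762 0.40675576 0.04196929]
 hopper rim 384 [0.54640973 0.0019857 ] R 0.05945669824835706 z [0.19466817 0.19950995]
 dial bar 86 [ 0.51528088 -0.1652711   0.19008148] z95 0.19570185884259017 axis 176.7410577150972 sd [0.00392386 0.01430293] [-0.02376463 -0.00759746]
 orange [[0.494, -0.165, 0.194], [0.496, -0.167, 0.191], [0.498, -0.164, 0.195], [0.497, -0.167, 0.189], [0.497, -0.164, 0.19], [0.506, -0.166, 0.196], [0.502, -0.163, 0.192], [0.507, -0.165, 0.193], [0.511, -0.165, 0.195], [0.493, -0.128, 0.15], [0.499, -0.13, 0.152], [0.498, -0.127, 0.152], [0.501, -0.13, 0.151], [0.504, -0.126, 0.157], [0.505, -0.126, 0.152]]
 motor top 2203 ((341.64495849609375, -120.52557373046875), (170.0067596435547, 598.2864990234375), 77.02857971191406)
top shelf z 7.538155573172389e-05
 pts>22mm 790 [0.44165238 0.22265335 0.02201946] [0.55151699 0.40758386 0.04145083]
 hopper rim 487 [0.54467672 0.00261912] R 0.059374847221406075 z [0.19349671 0.19823261]
 dial bar 97 [ 0.51022107 -0.16582498  0.18954384] z95 0.19348771509421298 axis 176.9831258755708 sd [0.00362554 0.01347949] [-0.02271903 -0.00576467]
 orange [[0.498, -0.123, 0.151], [0.498, -0.125, 0.148]]
 motor top 2965 ((535.2039184570312, -166.14456176757812), (148.08889770507812, 167.49026489257812), 86.98316192626953)
(408, 720, 3)
```

View pics/m.png

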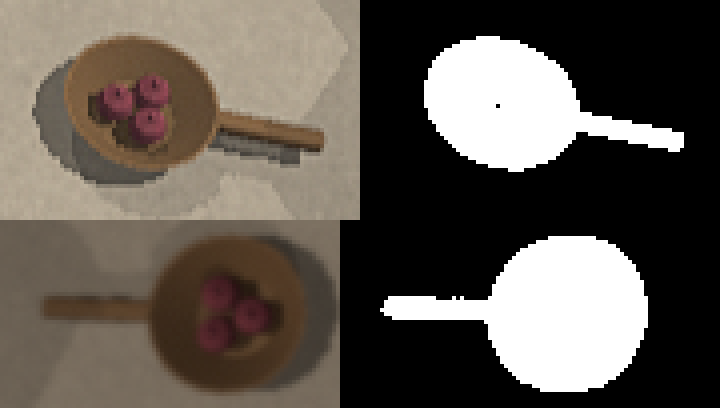

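The masks are clean (scene left-top, top view below): the dish disc, handle and three shallots are well separated. Now rim circle and handle axis from both views.

```bash
python3 - <<'E'
from h import *
cs={n:dict(np.load(f"{n}0.npz")) for n in("scene","top")}
roi={"scene":(430,190,520,245),"top":(115,215,200,262)}
ends={}
for n,c in cs.items():
    x0,y0,x1,y1=roi[n];hs=cv2.cvtColor(c["frame"],cv2.COLOR_BGR2HSV)[y0:y1,x0:x1]
    k,l,st,ce=cv2.connectedComponentsWithStats((hs[...,1]>85).astype(np.uint8));m=(l==1+np.argmax(st[1:,4])).astype(np.uint8)
    body=cv2.morphologyEx(m,cv2.MORPH_OPEN,np.ones((11,11),np.uint8))
    ct=max(cv2.findContours(body,0,1)[0],key=len)[:,0]+[x0,y0]
    e=cv2.fitEllipse(ct.astype(np.float32));p=plane(c,ct,.03)[:,:2]
    (cx,cy),r=cv2.minEnclosingCircle((p*1000).astype(np.float32))
    A=np.c_[2*p,np.ones(len(p))];s=np.linalg.lstsq(A,(p**2).sum(1),rcond=None)[0]
    print(n,"enc",cx,cy,r,"ls",s[:2],np.sqrt(s[2]+s[:2]@s[:2]))
    P=cloud(c)[y0:y1,x0:x1]
    h=P[(m>0)&(np.linalg.norm(P[...,:2]-s[:2],axis=-1)>.065)]
    h=h[(h[:,2]>.02)]
    v=cv2.fitLine(h[:,:2].astype(np.float32),2,0,.001,.001).ravel()
    print(" handle z",np.percentile(h[:,2],[5,50,95]),"dir",np.degrees(np.arctan2(v[1],v[0])),"pt",v[2:],"ext",np.sort((h[:,:2]-s[:2])@v[:2])[[0,-1]], "perp",(np.r_[v[2:]-s[:2]]@[-v[1],v[0]]))
    ys,xs=np.nonzero(m&~cv2.dilate(body,np.ones((3,3),np.uint8)));ends[n]=np.array([xs.mean()+x0,ys.mean()+y0])
    ends[n+"r"]=np.array(e[0])
print("handle mid",tri(cs["scene"],ends["scene"],cs["top"],ends["top"]),"rim centre",tri(cs["scene"],ends["scener"],cs["top"],ends["topr"]))
E
```

```text
scene enc 498.3921813964844 278.2502136230469 55.89429473876953 ls [0.4988302  0.27814982] 0.0536599060323944
 handle z [0.02326524 0.03017558 0.03760685] dir -29.107796 pt [0.53843594 0.35816523] ext [-0.05941987  0.80963894] perp 0.08917633672720676
top enc 497.6528015136719 278.0068054199219 56.63344192504883 ls [0.49781387 0.27851059] 0.05480678205496431
 handle z [0.02502942 0.0290657  0.03505166] dir 80.58761 pt [0.50000817 0.35926652] ext [-0.44794345  0.12908324] perp 0.011042008196419031
handle mid (array([0.50352382, 0.37413804, 0.02433841]), np.float64(0.0028122505191143098)) rim centre (array([0.49775461, 0.27939465, 0.02666021]), np.float64(0.00039135917210815307))
```

```bash
cat >>h.py <<'E'
DISH=np.array([.498,.2785,0]);HOP=np.array([.5455,.0023,.196])
def delta(obs,p,q,n=1):
    """per-row tool-frame shift (mm) and turn to reach p,q (Rotation)"""
    r=rot(obs["eef_rot"]);return np.round(r.inv().apply(p-obs["eef_pos"])*1000/n,2),np.round((r.inv()*q).as_rotvec()/n,4)
def down(yaw): # tool down, tool y at world yaw (rad)
    y=np.array([np.cos(yaw),np.sin(yaw),0]);z=np.array([0,0,-1.]);return R.from_matrix(np.c_[np.cross(y,z),y,z])
E
python3 - <<'E'
from h import *
from bench import ctrl
cs={n:dict(np.load(f"{n}0.npz")) for n in("scene","top")}
roi={"scene":(430,190,520,245),"top":(115,215,200,262)}
for n,c in cs.items():
    x0,y0,x1,y1=roi[n];hs=cv2.cvtColor(c["frame"],cv2.COLOR_BGR2HSV)[y0:y1,x0:x1]
    m=(hs[...,1]>85).astype(np.uint8);k,l,st,ce=cv2.connectedComponentsWithStats(m);m=(l==1+np.argmax(st[1:,4]))
    ys,xs=np.nonzero(m);p=plane(c,np.c_[xs+x0,ys+y0],.027 )[:,:2];d=np.linalg.norm(p-DISH[:2],axis=1)
    h=p[d>.068];v=cv2.fitLine(h.astype(np.float32),2,0,.001,.001).ravel();v[:2]*=np.sign(v[1])
    print(n,np.degrees(np.arctan2(v[1],v[0])),v[2:],d.max(),"via centre",np.degrees(np.arctan2(*(h.mean(0)-DISH[:2])[::-1])))
o=ctrl.get_obs();yaw=np.radians(-3.3)
g=DISH+.080*np.array([np.sin(-yaw),np.cos(yaw),0]);print("grasp",g)
for z in(.13,.007):print(delta(o,np.r_[g[:2],z],down(yaw)))
E
```

```text
scene 87.21222 [0.50595504 0.37720254] 0.1294750866119532 via centre 85.39213824946354
top 87.081314 [0.5034146 0.3784771] 0.13200002074179615 via centre 86.90000445640148
grasp [0.50260512 0.35836735 0.        ]
(array([-389.06,  -95.  ,  100.49]), array([-1.5000e-03,  8.0000e-04,  1.3586e+00]))
(array([-389.1 ,  -94.81,  223.49]), array([-1.5000e-03,  8.0000e-04,  1.3586e+00]))
```

Request:
jog_arm(
  series=[
    [[-38.9,-9.5,0,0,0,0,50],[-38.9,-9.5,0,0,0,0,50],[-38.9,-9.5,0,0,0,0,50],[-38.9,-9.5,0,0,0,0,50],[-38.9,-9.5,0,0,0,0,50],[-38.9,-9.5,0,0,0,0,50],[-38.9,-9.5,0,0,0,0,50],[-38.9,-9.5,0,0,0,0,50],[-38.9,-9.5,0,0,0,0,50],[-38.9,-9.5,0,0,0,0,50]],
  ],
)

```text
time_s: 1.1
eef_pos: [0.5039, 0.3579, 0.2308]
eef_rot: [-0.0, 0.135, 0.991, -0.0]
wrist_force: [0.2, 0.3, -0.3]
opening: 0.583
grasp_force: 0.0
```

Request:
jog_arm(
  series=[
    [[0,0,14,0,0,0.1355,50],[0,0,14,0,0,0.1355,50],[0,0,14,0,0,0.1355,50],[0,0,14,0,0,0.1355,50],[0,0,14,0,0,0.1355,50],[0,0,14,0,0,0.1355,50],[0,0,14,0,0,0.1355,50],[0,0,14,0,0,0.1355,50],[0,0,14,0,0,0.1355,50],[0,0,10,0,0,0.1355,50]],
  ],
)

```text
time_s: 2.1
eef_pos: [0.502, 0.3586, 0.0936]
eef_rot: [-0.0, 0.728, 0.686, -0.001]
wrist_force: [-1.0, -0.5, 0.7]
opening: 0.585
grasp_force: 0.0
```

```bash
python3 - <<'E'
from h import *
from bench import ctrl
o=ctrl.get_obs();print(o["eef_pos"],o["q"],o["time_s"],delta(o,np.array([.503,.3585,.007]),down(np.radians(-3))))
E
```

```text
[0.50202057 0.35857652 0.09362125] [ 4.28119937e-01  4.23171648e-01  1.59679972e+00 -1.80927444e-05
  1.12384150e+00  4.87670443e-01] 2.1 (array([7.000e-02, 1.150e+00, 8.662e+01]), array([-0.002 ,  0.001 , -0.0072]))
```

Request:
jog_arm(
  series=[
    [[0,0.2,14,0,0,-0.007,50],[0,0.3,14,0,0,0,50],[0,0.3,14,0,0,0,50],[0,0.2,12,0,0,0,50],[0,0.2,10,0,0,0,50],[0,0,8,0,0,0,50],[0,0,6,0,0,0,50],[0,0,5,0,0,0,50],[0,0,3,0,0,0,50],[0,0,0.5,0,0,0,50]],
  ],
)

```text
time_s: 3.1
eef_pos: [0.504, 0.3589, 0.0086]
eef_rot: [-0.0, 0.724, 0.69, -0.0]
wrist_force: [0.0, 0.3, -0.2]
opening: 0.585
grasp_force: 0.0
```

Request:
jog_arm(
  series=[
    [[0,0,0,0,0,0,30],[0,0,0,0,0,0,20],[0,0,0,0,0,0,10],[0,0,0,0,0,0,5],[0,0,0,0,0,0,5],[0,0,0,0,0,0,5],[0,0,0,0,0,0,5],[0,0,0,0,0,0,5],[0,0,0,0,0,0,5],[0,0,0,0,0,0,5]],
  ],
)

```text
time_s: 4.1
eef_pos: [0.5042, 0.3592, 0.009]
eef_rot: [-0.0, 0.724, 0.69, 0.0]
wrist_force: [-1.1, 2.1, 2.6]
opening: 0.175
grasp_force: 59.9
```

Request:
jog_arm(
  series=[
    [[0,0,-3,0,0,0,5],[0,0,-6,0,0,0,5],[0,0,-10,0,0,0,5],[0,0,-14,0,0,0,5],[0,0,-17,0,0,0,5],[0,0,-17,0,0,0,5],[0,0,-14,0,0,0,5],[0,0,-10,0,0,0,5],[0,0,-6,0,0,0,5],[0,0,-3,0,0,0,5]],
  ],
)

```text
time_s: 5.1
eef_pos: [0.5042, 0.359, 0.1095]
eef_rot: [0.0, 0.724, 0.69, 0.0]
wrist_force: [0.3, 0.3, -2.6]
opening: 0.173
grasp_force: 59.2
```

```bash
python3 - <<'E'
from h import *
from bench import ctrl
c=ctrl.camera("scene");cv2.imwrite("pics/lift.png",cv2.resize(c["frame"][130:290,380:580],None,fx=3,fy=3))
t=ctrl.camera("top");P=cloud(t);hs=cv2.cvtColor(t["frame"],cv2.COLOR_BGR2HSV)
m=(hs[...,1]>85)&(abs(P[...,0]-.5)<.08)&(abs(P[...,1]-.28)<.09)&(P[...,2]>.09)
r=P[m];print(len(r),"rim height at -y / +y side",[np.percentile(r[s,2],90) for s in(r[:,1]<.24,r[:,1]>.315)],"-x/+x",[np.percentile(r[s,2],90) for s in(r[:,0]<.46,r[:,0]>.535)],r.min(0),r.max(0))
print(ctrl.get_obs()["eef_pos"],ctrl.get_obs()["q"])
E
```

```text
1687 rim height at -y / +y side [np.float64(0.1314313491127176), np.float64(0.27150630045255986)] -x/+x [np.float64(0.13098773936726582), np.float64(0.4330550272993866)] [0.43531091 0.22137651 0.10101685] [0.56138633 0.36987551 0.50452143]
[0.50399859 0.35888799 0.10881365] [ 4.27231200e-01  4.05439239e-01  1.58650551e+00 -1.09147946e-05
  1.14971759e+00  4.74232389e-01]
```

View pics/lift.png

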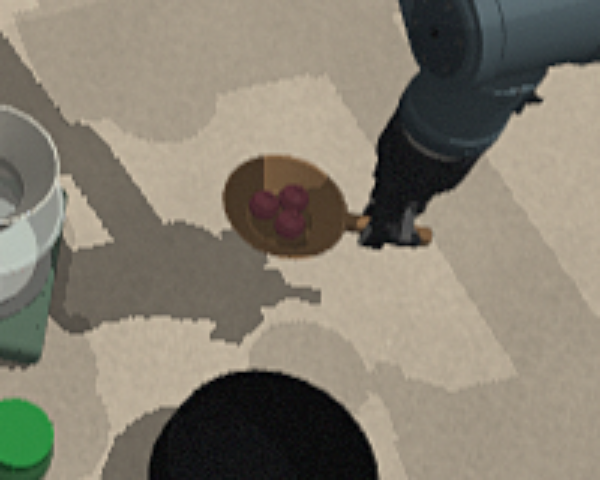

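The dish is held level (disc at (285,205) in the crop, shallots inside, handle in the fingers). Lift on and carry over.

Request:
jog_arm(
  series=[
    [[0,0,-5,0,0,0,5],[0,0,-12,0,0,0,5],[0,0,-19,0,0,0,5],[0,0,-22,0,0,0,5],[0,0,-23,0,0,0,5],[0,0,-23,0,0,0,5],[0,0,-21,0,0,0,5],[0,0,-16,0,0,0,5],[0,0,-10,0,0,0,5],[0,0,-5,0,0,0,5]],
  ],
)

```text
time_s: 6.2
eef_pos: [0.5043, 0.359, 0.2659]
eef_rot: [0.0, 0.724, 0.69, 0.001]
wrist_force: [-0.1, -0.2, -3.5]
opening: 0.176
grasp_force: 59.1
```

```bash
python3 - <<'E'
from h import *
from bench import ctrl
o=ctrl.get_obs();print(o["eef_pos"],delta(o,np.array([.615,.083,.264]),down(np.radians(-3))))
E
```

```text
[0.50427819 0.35902504 0.26586718] (array([-270.52,  123.56,    1.86]), array([ 0.001 , -0.0005,  0.0054]))
```

Request:
jog_arm(
  series=[
    [[-3,1.5,0,0,0,0,5],[-7,3,0,0,0,0,5],[-11,5,0,0,0,0,5],[-15,7,0,0,0,0,5],[-17,8,0,0,0,0,5],[-18,8,0,0,0,0,5],[-18,8,0,0,0,0,5],[-18,8,0,0,0,0,5],[-18,8,0,0,0,0,5],[-18,8,0,0,0,0,5]],
  ],
)

```text
time_s: 7.2
eef_pos: [0.5621, 0.2107, 0.2643]
eef_rot: [-0.0, 0.724, 0.69, -0.0]
wrist_force: [-0.5, 0.7, -1.7]
opening: 0.172
grasp_force: 59.1
```

Request:
jog_arm(
  series=[
    [[-18,8,0,0,0,0,5],[-18,8,0,0,0,0,5],[-18,8,0,0,0,0,5],[-17,8,0,0,0,0,5],[-16,8,0,0,0,0,5],[-14,7,0,0,0,0,5],[-11,5,0,0,0,0,5],[-8,4,0,0,0,0,5],[-5,2,0,0,0,0,5],[-2.5,1,0,0,0,0,5]],
  ],
)

```text
time_s: 8.2
eef_pos: [0.6148, 0.0827, 0.2647]
eef_rot: [-0.0, 0.724, 0.69, -0.0]
wrist_force: [0.0, 0.8, -3.5]
opening: 0.172
grasp_force: 59.2
```

```bash
python3 - <<'E'
from h import *
from bench import ctrl
o=ctrl.get_obs();print(o["eef_pos"],o["q"],delta(o,np.array([.615,.083,.264]),down(np.radians(-3))))
c=ctrl.camera("scene");cv2.imwrite("pics/over.png",cv2.resize(c["frame"][60:260,260:500],None,fx=3,fy=3))
E
```

```text
[0.61477719 0.08269883 0.26471493] [-5.73767974e-02  2.55437951e-01  1.44995284e+00  5.48675392e-05
  1.43642190e+00 -1.03918433e-02] (array([0.31, 0.21, 0.71]), array([-0.0002, -0.0001,  0.0054]))
```

View pics/over.png

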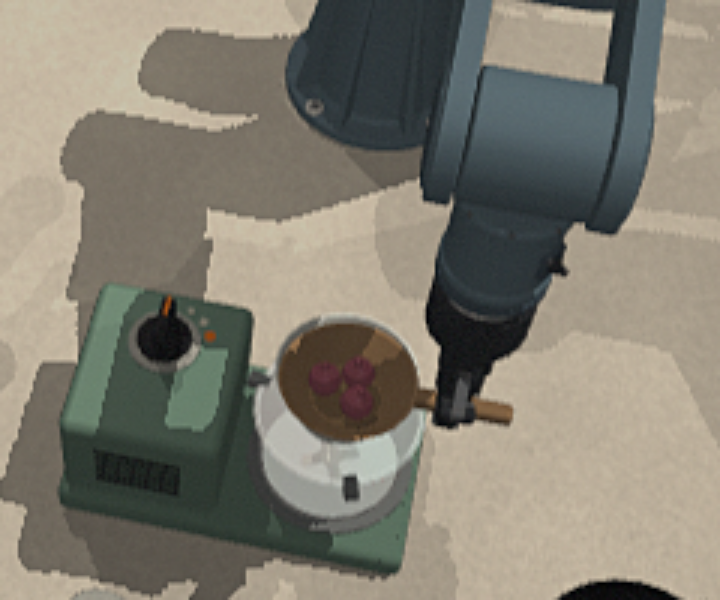

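The dish is over the hopper's front part (crop (347,380)), shallots at its middle, hopper visible around it. Now tip.

Request:
jog_arm(
  series=[
    [[0,0,0,-0.04,0,0,5],[0,0,0,-0.07,0,0,5],[0,0,0,-0.08,0,0,5],[0,0,0,-0.08,0,0,5],[0,0,0,-0.08,0,0,5],[0,0,0,-0.08,0,0,5],[0,0,0,-0.08,0,0,5],[0,0,0,-0.07,0,0,5],[0,0,0,-0.06,0,0,5],[0,0,0,-0.05,0,0,5]],
  ],
)

```text
time_s: 9.25
eef_pos: [0.6137, 0.0838, 0.2645]
eef_rot: [0.245, 0.68, 0.65, 0.234]
wrist_force: [0.5, 0.9, -2.1]
opening: 0.17
grasp_force: 59.2
```

```bash
python3 - <<'E'
from h import *
from bench import ctrl
o=ctrl.get_obs();z=rot(o["eef_rot"]).apply([0,0,1]);print(o["eef_pos"],o["q"],z,np.arccos(-z[2]))
E
```

```text
[0.61370179 0.08379371 0.26450152] [-0.06074567 -0.1379246   2.01620841  0.01792622  0.57233545 -0.02617807] [ 0.63672782 -0.02899991 -0.77054311] 0.6911035258859086
```

Request:
jog_arm(
  series=[
    [[0,1.4,-1.5,-0.035,0,0,5],[0,1.4,-1.5,-0.035,0,0,5],[0,1.4,-1.4,-0.035,0,0,5],[0,1.4,-1.4,-0.035,0,0,5],[0,1.5,-1.3,-0.035,0,0,5],[0,1.5,-1.3,-0.035,0,0,5],[0,1.6,-1.2,-0.035,0,0,5],[0,1.6,-1.2,-0.035,0,0,5],[0,1.6,-1.1,-0.035,0,0,5],[0,1.6,-1.1,-0.035,0,0,5]],
  ],
)

```text
time_s: 10.25
eef_pos: [0.6144, 0.0837, 0.2847]
eef_rot: [0.359, 0.627, 0.599, 0.343]
wrist_force: [0.5, -0.6, -2.5]
opening: 0.176
grasp_force: 59.3
```

```bash
python3 - <<'E'
from h import *
from bench import ctrl
o=ctrl.get_obs();z=rot(o["eef_rot"]).apply([0,0,1]);print(o["eef_pos"],o["q"],z,np.arccos(-z[2]))
c=ctrl.camera("scene");cv2.imwrite("pics/tip1.png",cv2.resize(c["frame"][60:260,260:500],None,fx=3,fy=3))
E
```

```text
[0.61440914 0.0836903  0.28472051] [-0.06403043 -0.22477897  2.23110794  0.16530203  0.09605613 -0.17351836] [ 0.8617966  -0.03944257 -0.5057182 ] 1.0405820553584235
```

View pics/tip1.png

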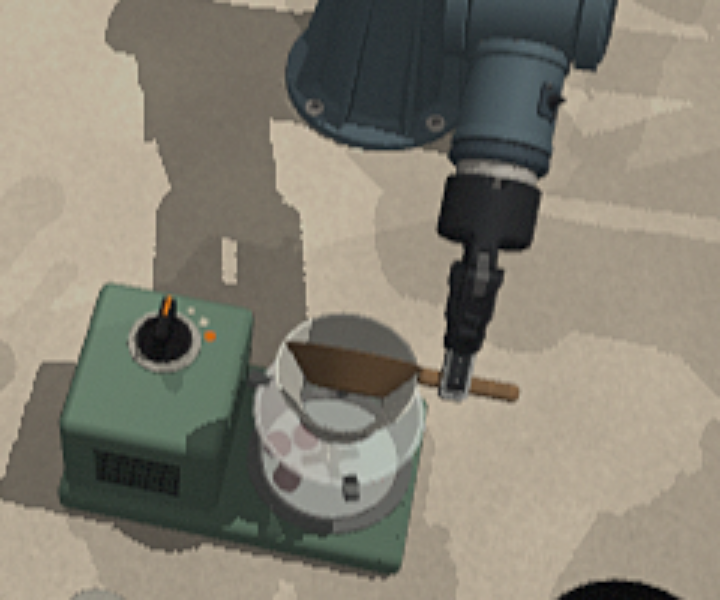

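All three shallots lie in the clear bowl at crop (278,440), (303,437), (286,478); the dish seems empty. Level it again.

Request:
jog_arm(
  series=[
    [[0,0,0,0.05,0,0,5],[0,0,0,0.1,0,0,5],[0,0,0,0.12,0,0,5],[0,0,0,0.12,0,0,5],[0,0,0,0.12,0,0,5],[0,0,0,0.12,0,0,5],[0,0,0,0.12,0,0,5],[0,0,0,0.12,0,0,5],[0,0,0,0.1,0,0,5],[0,0,0,0.07,0,0,5]],
  ],
)

```text
time_s: 11.3
eef_pos: [0.6155, 0.083, 0.2854]
eef_rot: [-0.001, 0.724, 0.69, -0.001]
wrist_force: [0.1, 0.4, -2.2]
opening: 0.171
grasp_force: 59.2
```

```bash
python3 - <<'E'
from h import *
from bench import ctrl
o=ctrl.get_obs();print(o["eef_pos"],o["q"],delta(o,np.array([.5042,.359,.284]),down(np.radians(-3))))
E
```

```text
[0.61548748 0.08296449 0.285404  ] [-5.63003449e-02  2.46231561e-01  1.41988654e+00 -1.04902563e-03
  1.47859313e+00 -8.77779512e-03] (array([ 270.45, -124.24,    1.52]), array([-0.0031,  0.001 ,  0.0049]))
```

Level; carry back to the original spot.

Request:
jog_arm(
  series=[
    [[5,-3,0,0,0,0.005,5],[10,-5,0,0,0,0,5],[16,-7,0,0,0,0,5],[21,-9,0,0,0,0,5],[25,-11,0,0,0,0,5],[27,-12,0,0,0,0,5],[28,-13,0,0,0,0,5],[28,-13,0,0,0,0,5],[28,-13,0,0,0,0,5],[27,-12,0,0,0,0,5]],
  ],
)

```text
time_s: 12.3
eef_pos: [0.5258, 0.3052, 0.2855]
eef_rot: [0.0, 0.725, 0.689, 0.001]
wrist_force: [-0.1, 0.4, -3.5]
opening: 0.169
grasp_force: 59.2
```

Request:
jog_arm(
  series=[
    [[22,-10,3,0,0,0,5],[16,-8,8,0,0,0,5],[10,-5,15,0,0,0,5],[5,-2,20,0,0,0,5],[2.5,-1,24,0,0,0,5],[0,0,26,0,0,0,5],[0,0,26,0,0,0,5],[0,0,24,0,0,0,5],[0,0,18,0,0,0,5],[0,0,10,0,0,0,5]],
  ],
)

```text
time_s: 13.3
eef_pos: [0.5033, 0.3584, 0.1075]
eef_rot: [-0.001, 0.725, 0.688, -0.002]
wrist_force: [0.4, -0.5, -2.2]
opening: 0.172
grasp_force: 59.2
```

```bash
python3 - <<'E'
from h import *
from bench import ctrl
o=ctrl.get_obs();print(o["eef_pos"],delta(o,np.array([.5042,.359,.009]),down(np.radians(-3))))
t=ctrl.camera("top");np.savez("t1.npz",**t)
P=cloud(t);hs=cv2.cvtColor(t["frame"],cv2.COLOR_BGR2HSV)
m=(hs[...,1]>85)&(abs(P[...,0]-.5)<.08)&(abs(P[...,1]-.28)<.075)&(P[...,2]<.2)&(P[...,2]>.06)
r=P[m];print(len(r),"rim",[np.percentile(r[s,2],[50,90]) for s in(r[:,1]<.235,r[:,1]>.315,r[:,0]<.455,r[:,0]>.54)],r.min(0),r.max(0))
E
```

```text
[0.50325044 0.35842881 0.10751066] (array([ 0.83,  1.27, 98.51]), array([-0.0035,  0.0021, -0.0001]))
1471 rim [array([0.12536529, 0.13013698]), array([0.12500287, 0.13141814]), array([0.12568278, 0.13005611]), array([0.12464072, 0.1294379 ])] [0.44506683 0.2221333  0.09770582] [0.55490855 0.35483083 0.19545716]
```

Request:
jog_arm(
  series=[
    [[0.3,0.4,6,0,0,0,5],[0.3,0.4,12,0,0,0,5],[0.2,0.4,15,0,0,0,5],[0,0,15,0,0,0,5],[0,0,14,0,0,0,5],[0,0,12,0,0,0,5],[0,0,9,0,0,0,5],[0,0,6,0,0,0,5],[0,0,4,0,0,0,5],[0,0,2,0,0,0,5]],
  ],
)

```text
time_s: 14.35
eef_pos: [0.5065, 0.3603, 0.0155]
eef_rot: [0.0, 0.725, 0.688, 0.0]
wrist_force: [-0.2, 0.2, -2.3]
opening: 0.176
grasp_force: 59.2
```

Request:
jog_arm(
  series=[
    [[0,0,1.5,0,0,0,5],[0,0,1.2,0,0,0,5],[0,0,0.8,0,0,0,5],[0,0,0.4,0,0,0,5],[0,0,0,0,0,0,5],[0,0,0,0,0,0,5],[0,0,0,0,0,0,5],[0,0,0,0,0,0,5],[0,0,0,0,0,0,5],[0,0,0,0,0,0,5]],
  ],
)

```text
time_s: 15.35
eef_pos: [0.5064, 0.3602, 0.0118]
eef_rot: [0.0, 0.725, 0.688, 0.0]
wrist_force: [-0.8, 1.3, -2.3]
opening: 0.17
grasp_force: 59.2
```

Still about 3 mm up, weight on the wrist.

Request:
jog_arm(
  series=[
    [[0,0,1,0,0,0,5],[0,0,1,0,0,0,5],[0,0,0.6,0,0,0,5],[0,0,0.4,0,0,0,5],[0,0,0,0,0,0,5],[0,0,0,0,0,0,5],[0,0,0,0,0,0,5],[0,0,0,0,0,0,5],[0,0,0,0,0,0,5],[0,0,0,0,0,0,5]],
  ],
)

```text
time_s: 16.35
eef_pos: [0.5064, 0.3603, 0.0089]
eef_rot: [-0.0, 0.725, 0.688, 0.0]
wrist_force: [-1.8, 0.9, 2.5]
opening: 0.174
grasp_force: 59.9
```

Down (force sign changed). Release and rise.

Request:
jog_arm(
  series=[
    [[0,0,0,0,0,0,22],[0,0,0,0,0,0,28],[0,0,0,0,0,0,35],[0,0,0,0,0,0,45],[0,0,0,0,0,0,50],[0,0,0,0,0,0,50],[0,0,0,0,0,0,50],[0,0,-4,0,0,0,50],[0,0,-8,0,0,0,50],[0,0,-12,0,0,0,50]],
  ],
)

```text
time_s: 17.35
eef_pos: [0.506, 0.36, 0.0331]
eef_rot: [-0.0, 0.725, 0.688, -0.0]
wrist_force: [-0.5, 0.1, -0.0]
opening: 0.585
grasp_force: 0.0
```

Request:
jog_arm(
  series=[
    [[0,0,-20,0,0,0,50],[0,0,-30,0,0,0,50],[0,0,-30,0,0,0,50],[0,0,-30,0,0,0,50],[0,0,-30,0,0,0,50],[0,0,-30,0,0,0,50],[0,0,-30,0,0,0,50],[0,0,-30,0,0,0,50],[0,0,-10,0,0,0,50],[0,0,0,0,0,0,50]],
  ],
)

```text
time_s: 18.35
eef_pos: [0.5072, 0.3606, 0.2754]
eef_rot: [0.001, 0.725, 0.689, 0.002]
wrist_force: [0.6, -1.0, -0.5]
opening: 0.585
grasp_force: 0.0
```

```bash
python3 - <<'E'
from h import *
from bench import ctrl
o=ctrl.get_obs();print(o["eef_pos"],o["q"],o["opening"])
a,b=ctrl.camera("scene"),ctrl.camera("top")
cv2.imwrite("pics/rel.png",np.vstack([cv2.resize(a["frame"][140:260,280:520],None,fx=2.5,fy=2.5),cv2.resize(b["frame"][160:280,110:350],None,fx=2.5,fy=2.5)]))
P=cloud(b);hs=cv2.cvtColor(b["frame"],cv2.COLOR_BGR2HSV)
m=(hs[...,1]>85)&(abs(P[...,0]-.5)<.08)&(abs(P[...,1]-.28)<.075)&(P[...,2]<.05)&(P[...,2]>.006)
r=P[m];print([np.percentile(r[s,2],[50,90]) for s in(r[:,1]<.235,r[:,1]>.315,r[:,0]<.455,r[:,0]>.54)],r.min(0),r.max(0))
# dial bar again, both views
for c,(x0,y0,x1,y1) in((a,(300,155,330,187)),(b,(312,208,348,248))):
    p=cloud(c)[y0:y1,x0:x1].reshape(-1,3);q=p[(p[:,2]>.183)&(p[:,2]<.2)]
    print("bar",cv2.minAreaRect((q[:,:2]*1000).astype(np.float32)),np.percentile(q[:,2],[50,90]))
    s=p[(p[:,2]>.152)&(p[:,2]<.163)];print("skirt",cv2.minEnclosingCircle((s[:,:2]*1000).astype(np.float32)))
E
```

```text
[0.50719337 0.36064318 0.2754229 ] [4.27668858e-01 2.49601130e-01 1.43565410e+00 9.63349674e-06
 1.45170146e+00 4.79560005e-01] 0.5847822348166095
[array([0.02898758, 0.03245758]), array([0.0262397 , 0.03119301]), array([0.02884696, 0.03234217]), array([0.02631947, 0.03106142])] [0.44727593 0.2254822  0.00600059] [0.55739798 0.35394721 0.03478966]
bar ((513.0700073242188, -166.15875244140625), (13.26158618927002, 48.495479583740234), 87.52984619140625) [0.19204004 0.19466369]
skirt ((504.3116760253906, -170.84046936035156), 63.811614990234375)
bar ((510.8797302246094, -165.02239990234375), (12.331807136535645, 46.707191467285156), 88.84356689453125) [0.18958183 0.19327457]
skirt ((508.0591125488281, -166.2066650390625), 63.289520263671875)
```

View pics/rel.png

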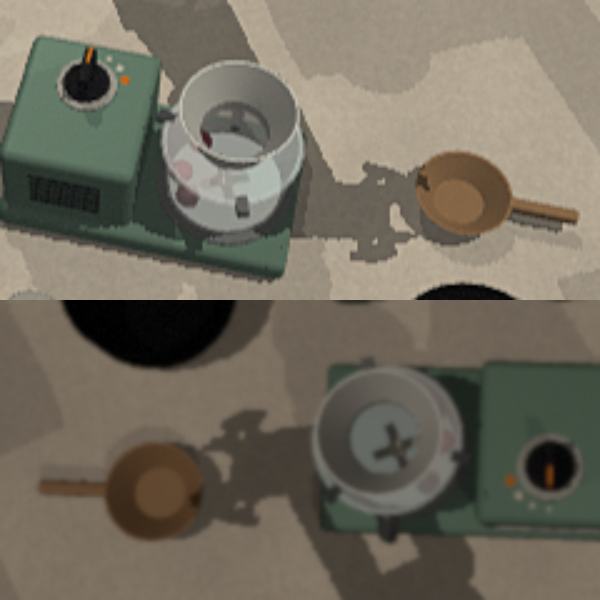

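Dish stands upright and empty (right in the upper crop); the bowl holds the shallots at (185,168), (185,195) and, through the hopper, (207,138). Next the dial, at (0.512,-0.166).

Request:
jog_arm(
  series=[
    [[-20,1,0,0,0,0,50],[-40,3,0,0,0,0,50],[-45,3,0,0,0,0,50],[-45,3,0,0,0,0,50],[-45,3,0,0,0,0,50],[-45,3,0,0,0,0,50],[-45,3,0,0,0,0,50],[-45,3,0,0,0,0,50],[-45,3,0,0,0,0,50],[-45,3,0,0,0,0,50]],
  ],
)

```text
time_s: 19.45
eef_pos: [0.5111, -0.0621, 0.2706]
eef_rot: [-0.002, 0.725, 0.688, -0.001]
wrist_force: [0.2, 0.6, 0.3]
opening: 0.588
grasp_force: 0.0
```

Request:
jog_arm(
  series=[
    [[-40,3,0,0,0,0,40],[-35,2,0,0,0,0,40],[-25,1,0,0,0,0,40],[-6,0,0,0,0,-0.1,40],[0,0,0,0,0,-0.14,40],[0,0,0,0,0,-0.14,40],[0,0,0,0,0,-0.14,40],[0,0,0,0,0,-0.14,40],[0,0,0,0,0,-0.14,40],[0,0,0,0,0,-0.14,40]],
  ],
)

```text
time_s: 20.45
eef_pos: [0.5119, -0.1663, 0.2702]
eef_rot: [-0.002, 0.332, 0.943, 0.0]
wrist_force: [0.1, 0.4, 0.0]
opening: 0.469
grasp_force: 0.0
```

Request:
jog_arm(
  series=[
    [[0,0,0,0,0,-0.14,40],[0,0,0,0,0,-0.14,40],[0,0,0,0,0,-0.14,40],[0,0,0,0,0,-0.14,40],[0,0,0,0,0,-0.08,40],[0,0,0,0,0,0,40],[0,0,0,0,0,0,40],[0,0,0,0,0,0,40],[0,0,0,0,0,0,40],[0,0,0,0,0,0,40]],
  ],
)

```text
time_s: 21.45
eef_pos: [0.5129, -0.1669, 0.2727]
eef_rot: [-0.0, 0.022, 1.0, 0.0]
wrist_force: [-1.0, -0.7, 0.3]
opening: 0.47
grasp_force: 0.0
```

```bash
python3 - <<'E'
from h import *
from bench import ctrl
o=ctrl.get_obs();print(o["eef_pos"],o["q"],delta(o,np.array([.512,-.1657,.165]),down(np.radians(87.3))))
E
```

```text
[ 0.51294069 -0.16685233  0.27270382] [-5.34658125e-01  6.77764057e-02  1.64811250e+00  1.40438652e-06
  1.42580910e+00 -2.06203266e+00] (array([  0.98,   1.1 , 107.7 ]), array([ 0.0001, -0.0001,  0.0037]))
```

Request:
jog_arm(
  series=[
    [[0.5,0.5,12,0,0,0,40],[0.5,0.5,16,0,0,0,40],[0,0,18,0,0,0,40],[0,0,18,0,0,0,40],[0,0,14,0,0,0,40],[0,0,11,0,0,0,40],[0,0,8,0,0,0,40],[0,0,5,0,0,0,40],[0,0,3,0,0,0,40],[0,0,1,0,0,0,40]],
  ],
)

```text
time_s: 22.45
eef_pos: [0.5122, -0.1659, 0.1669]
eef_rot: [0.0, 0.021, 1.0, -0.0]
wrist_force: [0.5, -0.6, 0.6]
opening: 0.472
grasp_force: 0.0
```

Request:
jog_arm(
  series=[
    [[0,0,0,0,0,0,30],[0,0,0,0,0,0,20],[0,0,0,0,0,0,12],[0,0,0,0,0,0,8],[0,0,0,0,0,0,3],[0,0,0,0,0,0,3],[0,0,0,0,0,0,3],[0,0,0,0,0,0,3],[0,0,0,0,0,0,3],[0,0,0,0,0,0,3]],
  ],
)

```text
time_s: 23.45
eef_pos: [0.5123, -0.1664, 0.1675]
eef_rot: [0.0, 0.021, 1.0, -0.001]
wrist_force: [-0.9, -3.1, 4.7]
opening: 0.141
grasp_force: 60.2
```

Gripped (12 mm wide, fits). Turn clockwise.

Request:
jog_arm(
  series=[
    [[0,0,0,0,0,0.04,3],[0,0,0,0,0,0.08,3],[0,0,0,0,0,0.08,3],[0,0,0,0,0,0.08,3],[0,0,0,0,0,0.08,3],[0,0,0,0,0,0.08,3],[0,0,0,0,0,0.08,3],[0,0,0,0,0,0.08,3],[0,0,0,0,0,0.08,3],[0,0,0,0,0,0.08,3]],
  ],
)

```text
time_s: 24.45
eef_pos: [0.512, -0.1671, 0.1675]
eef_rot: [0.001, 0.392, 0.92, -0.001]
wrist_force: [-2.6, -5.2, 5.1]
opening: 0.141
grasp_force: 60.1
```

Request:
jog_arm(
  series=[
    [[0,0,0,0,0,0.08,3],[0,0,0,0,0,0.08,3],[0,0,0,0,0,0.08,3],[0,0,0,0,0,0.08,3],[0,0,0,0,0,0.08,3],[0,0,0,0,0,0.04,3],[0,0,0,0,0,0.03,3],[0,0,0,0,0,0,3],[0,0,0,0,0,0,3],[0,0,0,0,0,0,3]],
  ],
)

```text
time_s: 25.45
eef_pos: [0.5116, -0.1674, 0.1675]
eef_rot: [0.001, 0.594, 0.804, -0.001]
wrist_force: [-4.5, -5.9, 6.5]
opening: 0.137
grasp_force: 60.4
```

```bash
python3 - <<'E'
from h import *
from bench import ctrl
o=ctrl.get_obs();y=rot(o["eef_rot"]).apply([0,1,0]);print(o["eef_pos"],o["torque"],o["wrist_force"],o["grasp_force"],o["opening"],"turned",np.radians(87.5)-np.arctan2(y[1],y[0]))
a=ctrl.camera("scene");cv2.imwrite("pics/dial.png",cv2.resize(a["frame"][110:260,250:520],None,fx=2.9,fy=2.9))
E
```

```text
[ 0.51161664 -0.16737619  0.16748985] [-1.03076494  0.83811211  0.16548941] [-4.53210221 -5.86695543  6.51192872] 60.35478115081787 0.13671080699146787 turned 1.2287491357018707
```

View pics/dial.png

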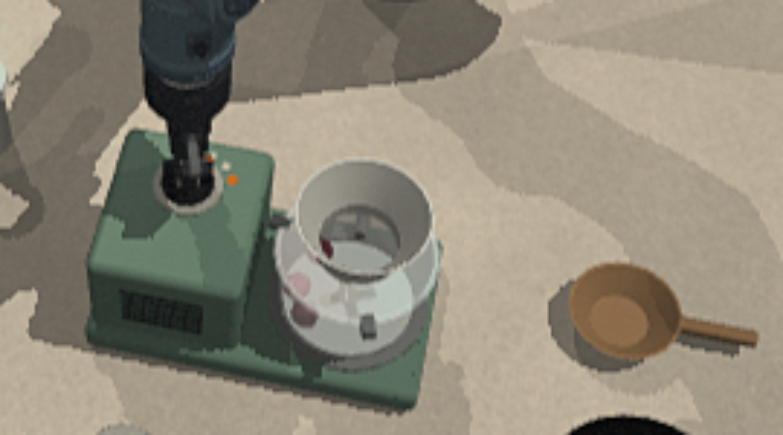

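Picture: dial turned, orange tip at about (210,158), dot at (232,181). Check that tip against the expected angle.

```bash
python3 - <<'E'
from h import *
from bench import ctrl
c=ctrl.camera("scene");f=c["frame"].astype(int)
def pr(P):
    p=rot(c["rotation"]).inv().apply(np.array(P)-c["xyz"]);return np.round([(c["fx"]*p[0]/p[2]+c["cx"]),(c["fy"]*p[1]/p[2]+c["cy"])],1)
for a in(.6,.8,1.,1.1,1.2,1.3):
    t=np.pi-.047-a;print(a,pr([.512+.023*np.cos(t),-.166+.023*np.sin(t),.190]))
ys,xs=np.nonzero((f[150:185,300:345,2]>130)&(f[150:185,300:345,0]<100)&(f[150:185,300:345,2]-f[150:185,300:345,1]>50))
print(sorted(zip(xs+300,ys+150)))
o=ctrl.get_obs();print(o["time_s"],o["torque"],o["grasp_force"])
E
```

```text
0.6 [320.7 160.5]
0.8 [321.7 161.6]
1.0 [322.4 162.8]
1.1 [322.7 163.5]
1.2 [322.8 164.2]
1.3 [322.9 164.9]
[(np.int64(321), np.int64(164)), (np.int64(322), np.int64(164)), (np.int64(322), np.int64(165)), (np.int64(328), np.int64(171)), (np.int64(328), np.int64(172)), (np.int64(329), np.int64(170)), (np.int64(329), np.int64(171)), (np.int64(329), np.int64(172)), (np.int64(329), np.int64(173)), (np.int64(330), np.int64(170)), (np.int64(330), np.int64(171)), (np.int64(330), np.int64(172)), (np.int64(330), np.int64(173)), (np.int64(331), np.int64(171)), (np.int64(331), np.int64(172))]
25.55 [-1.1065332   0.81385283  0.12904697] 60.354257225990295
```

Request:
jog_arm(
  series=[
    [[0,0,0,0,0,0.02,3],[0,0,0,0,0,0,3],[0,0,0,0,0,0,3],[0,0,0,0,0,0,3],[0,0,0,0,0,0,3],[0,0,0,0,0,0,3],[0,0,0,0,0,0,3],[0,0,0,0,0,0,3],[0,0,0,0,0,0,3],[0,0,0,0,0,0,3]],
  ],
)

```text
time_s: 26.55
eef_pos: [0.5116, -0.1674, 0.1675]
eef_rot: [0.001, 0.602, 0.798, -0.001]
wrist_force: [-5.5, -6.5, 6.7]
opening: 0.136
grasp_force: 60.4
```

```bash
python3 -c "
from bench import ctrl
o=ctrl.get_obs();print(o['torque'],o['grasp_force']);print(ctrl.hand_in())"
```

```text
[-1.03840297  0.80288424  0.17135115] 60.36122918128967
the job is handed in; nothing more can be done
None
```

I handed the job in at about 26.6 s: all three shallots are in the bowl, the dish is back upright on the shelf and let go, and the fingers hold the dial at the third step (about 1.25 rad turned); the hand-in returned no verdict.

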